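# Lock the sprung lid of the bench dust filter

## Task

Of the two dust-filter boxes on the jeweller's bench, one has its lid standing slightly ajar because its round quarter-turn latch is not fastened. Set a fingertip in the slot of that latch, press the lid down onto its gasket, and with the lid held down turn the latch clockwise (seen from above) about a quarter turn, as far as it goes, so that the lid stays locked down when you take your hand away. Do not lift the lid, do not touch the box that is already locked, and leave the other things on the bench where they stand.

Things in the scene. Friction and masses are not known exactly. Their poses are not given: they have to be found in the camera images.
- filter_box: Box to be locked: fixed blue case 300 mm long (x) x 180 wide (y) x 100 high; grey lid (212 x 186 x 10) over its front part, fixed rear deck (top at 112 mm) behind the hinge. Origin: centre of the underside, on the bench. x runs from the front (latch end, towards the robot) to the rear (hose port), z up. Lid hinge along y at x = +62, z = 113 mm; latch axis at x = -95, y = 0.
- lid (a joint): Angle of the lid about its hinge, rad, grows as it opens. Sprung: left alone and unlatched it stands ajar at about 0.05 (8 mm up at the latch); 0 is down on the gasket; it can be squeezed on to a stop at -0.035 (5.5 mm lower at the latch). Pressed at the latch, about 8 N brings it to 0, 13 N to the stop. Locked, it rests near 0.
- latch (a joint): Turn of the latch, rad, grows clockwise seen from above. Starts at -0.25 to 0.35 (0: slot along the box's y); stop at 1.571 = locked (slot along the box's x). Light friction, 0.06 N m; stays where left. From about 0.6 on a hidden tongue passes under a keeper: freely only while the lid is held at -0.005 or lower (9 mm below its ajar rest at the latch), else it strikes; once under, it holds the lid.
- latch_slot (a point): Point on the latch's axis, on the floor of its slot; turns with the latch: y along the slot, x across it, z up out of it. The latch is a steel disc, 84 mm across, lying on the lid, its top 16 mm above this point. Slot: 68 mm long, 30 wide, 16 deep, closed at both ends, open upwards. The point is about 131 mm above the bench with the lid ajar, 123 mm when locked.
- locked_box: The other dust-filter box, of the same shape and size, with its lid already down and its latch locked (slot lengthwise front to back). All one fixed piece; not to be touched. Origin and axes as for filter_box.
- doming_block: Bystander: loose steel cube of 58 mm with round hollows. Origin: centre of the underside.
- stake: Bystander: loose small steel stake, a 56 mm square foot with a tapered post, 85 mm high. Origin: centre of the underside.
- graver_tin: Bystander: loose brass tin, 68 mm across and 85 mm high, full of hand tools standing up to 154 mm. Origin: centre of the underside.
- bezel_block: Bystander: loose hexagonal steel block, 80 mm across corners, 28 mm high, with rows of small holes. Origin: centre of the underside.
- hammer: Bystander: loose hammer lying on the bench beside the boxes. Origin: on the underside, its handle runs along its own x.
- jar: Bystander: small loose jar, 40 mm across and 45 mm high, standing on filter_box's rear deck. Origin: centre of the underside.
- spool: Bystander: small loose brass spool, 36 mm across and 36 mm high, standing on locked_box's rear deck. Origin: centre of the underside.

How it is judged:
By the outcome, as a careful person would: the job done as asked, in the order asked, and still so for the second after the job is handed in, with the robot touching nothing.
It also fails if it takes over 45 s, if anything falls off the work surface, if the arm or the gripper's body presses on something with over 40 N, if the wrist force passes 120 N, or if a joint passes its speed limit or range.

## Robot

A 7-joint arm with a two-finger parallel gripper is mounted at the origin on the work surface. World frame = base frame: x ahead of the robot, y to its left, z up, the work surface at z = 0. Lengths are in m, angles in rad, forces in N, time in s.
With the tool pointing down it reaches from about 0.35 to 0.9 m from the base axis. Payload 8.1 kg.
Tool frame: the origin (TCP) lies on the mounting face of the last link; the fingertips stand manip.tip_extent ahead of it and the grasp point (between the pads) lies 159 mm ahead of it (manip.tip_extent is the distance from the TCP to the fingertips, in m); z points along the fingers, y is the line along which they close (so a half turn about z gives the same grasp; the last joint's range is limited). The gripper opens to 92 mm and grips with 3 to 60 N. Pads are 19 mm wide; open, the fingers measure 130 mm over their backs; the gripper's body (75 mm by 190 mm) begins 47 mm behind the grasp point.
Start: joints at [-1.355, 0.434, 0.025, 1.573, -0.012, 1.134, -0.075], TCP at [0.196, 0.594, 0.405] pointing down, gripper open.
Joint ranges: [-2.62, 2.62], [-0.44, 2.09], [-1.27, 1.32], [0.08, 2.57], [-1.32, 4.46], [0.12, 2], [-2.74, 2.74]. Speed limits (rad/s): [2.22, 2.22, 3.01, 3.01, 3.14, 3.14, 3.14].

## Interface

Orientations are given as a unit quaternion [w, x, y, z].
In Python, from plant import sensors, viewer, manip gives the robot as it stands. The module is installed in compiled form; this text tells all that it offers.
- The arm moves only by the shell command python3 -m jog 'ROWS' [FORCE]. ROWS is a JSON object of lists of equal length, an entry for each row: "hand": the opening, from -1 (shut) to 1 (fully open); "offset": the shift along the tool's x, y, z in units of 1000 mm (1.0 is 1000 mm), a list of three; "rot": the turn, a rotation vector about the tool's x, y, z in units of 90 degrees (1.0 is 90 degrees), a list of three. A call has 1 to 10 rows; each row shifts and turns the commanded pose from where the row before left it, along the tool's axes as they then stand; what a row does not reach is not made up. A row lasts 1/12 s, in which the tool goes at most 41.7 mm and 7.16 degrees, less where a joint would pass 70% of its speed; a pose out of reach is approached as far as the arm can. A call with a number of a shift or a turn outside -1 to 1 is refused whole. A call with a gripper value outside its range is refused whole. The fingers move at their own pace and stop on an object; FORCE is the grip in N (left out, the last holds). Time passes only in rows, so rows that do not move let the fingers close. It gives the time, the measured TCP pose, the force, the opening and the grip force at its end, in the units of the state.
- sensors.sense(): the state, without advancing time (a new reading comes with each control period).
- viewer.read_camera(name): name is "side" or "top" or "wrist"; returns a dict with "image" (420x560x3 uint8, red, green, blue), "mtx" (3x3 intrinsics, pixels), "R" (3x3) and "t" (3): a world point X has camera coordinates R X + t; the wrist camera has in their place "hand_eye" (4x4, takes a point from camera to tool coordinates, whose origin is the TCP and whose axes are the flange's). Camera axes: x right, y down, z forward; pixel columns grow to the right and rows downward; lengths in m; the calibration is good to about 2 mm. The wrist camera is an equidistant fisheye: a pixel r from the principal point sees the ray r / f radians off the axis. A picture is of the moment at which its call begins: read the wrist's pose just before it. There is no depth.
- manip.sign_off(): hands the job in; it is judged then, once.
The state is a dict: "t": time; "qpos": joint angles; "joint_vel": joint speeds; "tau": joint torques, N m; "ee_pos": TCP position; "eef_rot": TCP orientation; "contact_force": force on the tool from outside, world axes, zero at the start; "ft_torque": the same for the moment, N m; "finger_gap": finger opening in m; "finger_force": force on a finger pad.
Only numpy, scipy, OpenCV 4.12 (cv2) and the standard library are available. Lean on these libraries where they do the work, as an engineer would, in place of code of your own. Each camera call takes 0.05 s, during which the arm holds its last target. There are 200 camera calls.

## Working session

There is one attempt and no reset: what is moved stays moved. The work goes in short steps, Python scripts to look and compute and a shell command to move; the robot and the scene stay as the last step left them, time stands still between calls to the robot, and variables do not carry over. Pictures are saved under pics/ and viewed, at most 10 in all, crops included, and the job is handed in when it is done.

```bash
mkdir -p pics
python3 - <<'E'
from plant import sensors, viewer, manip
import cv2, numpy as np
s=sensors.sense(); print({k:np.round(v,3).tolist() for k,v in s.items()}, manip.tip_extent)
for n in ["top","side"]:
    c=viewer.read_camera(n); cv2.imwrite(f"pics/{n}0.png",c["image"][...,::-1]); print(n,c["mtx"].tolist(),np.round(c["R"],4).tolist(),c["t"])
E
```

```text
{'t': 0.0, 'qpos': [-1.355, 0.435, 0.025, 1.574, -0.012, 1.134, -0.075], 'joint_vel': [0.001, -0.001, -0.002, -0.0, 0.003, -0.0, 0.001], 'tau': [-0.0, -66.785, 0.985, -31.446, -0.061, 0.043, 0.0], 'ee_pos': [0.196, 0.593, 0.404], 'eef_rot': [-0.0, 0.159, 0.987, -0.001], 'contact_force': [0.303, -0.067, -0.17], 'ft_torque': [-0.021, -0.017, 0.006], 'finger_force': 0.0, 'finger_gap': 0.092} 0.178
top [[407.20668958498, 0.0, 282.15893875120645], [0.0, 407.20668958498, 207.69268274712573], [0.0, 0.0, 1.0]] [[0.0259, -0.9997, 0.0013], [-0.9973, -0.0259, -0.0682], [0.0682, 0.0005, -0.9977]] [-0.02503293  0.55935537  1.22290434]
side [[473.87494851226006, 0.0, 270.0004322613104], [0.0, 473.87494851226006, 207.59269485776127], [0.0, 0.0, 1.0]] [[0.7247, -0.6888, -0.0193], [-0.3744, -0.3702, -0.8502], [0.5785, 0.6233, -0.5262]] [-0.40739904  0.31125193  1.00993663]
```

View pics/top0.png

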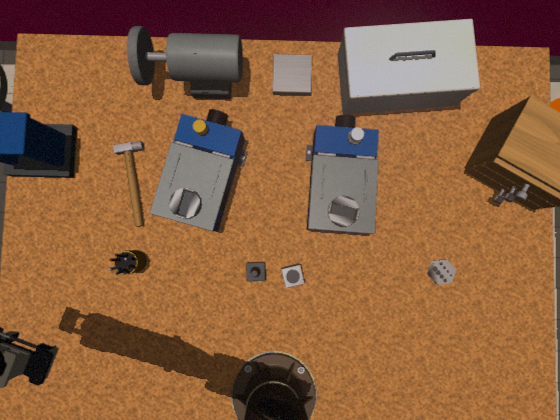

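View pics/side0.png

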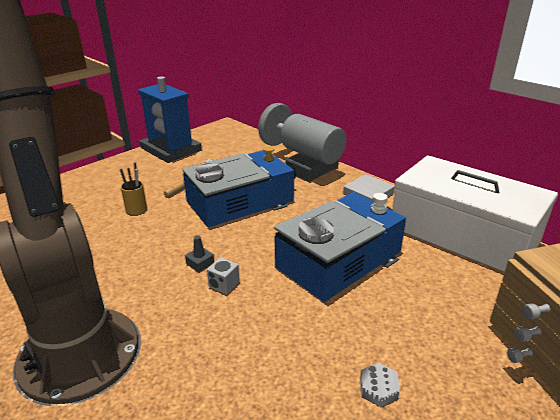

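The right-hand box, with the white jar, is the unlocked one. Its slot lies crosswise, a dark bar through the disc centred near (344,211) in the top view. The left box, with the brass spool, has its slot lengthwise. I'll measure the latch and box axis next.

```bash
cat > h.py <<'E'
import numpy as np, cv2
from scipy.spatial.transform import Rotation as Ro
from plant import sensors, viewer
def pose():
    s=sensors.sense(); q=s["eef_rot"]; return np.array(s["ee_pos"]), Ro.from_quat([q[1],q[2],q[3],q[0]]).as_matrix(), s
def cast(c,uv,z):
    d=c["R"].T@np.linalg.inv(c["mtx"])@[uv[0],uv[1],1]; o=-c["R"].T@c["t"]; return o+d*(z-o[2])/d[2]
def wcast(c,p,R,uv,z):
    m=c["mtx"]; v=np.array([(uv[0]-m[0][2]),(uv[1]-m[1][2])]); r=np.hypot(*v); th=r/m[0][0]
    d=np.r_[v/max(r,1e-9)*np.sin(th),np.cos(th)]; H=np.array(c["hand_eye"]); d=R@H[:3,:3]@d; o=p+R@H[:3,3]
    return o+d*(z-o[2])/d[2]
def wproj(c,p,R,X):
    H=np.array(c["hand_eye"]); x=H[:3,:3].T@(R.T@(np.asarray(X)-p)-H[:3,3]); th=np.arctan2(np.hypot(x[0],x[1]),x[2]); m=c["mtx"]
    return np.array([m[0][2],m[1][2]])+m[0][0]*th*x[:2]/np.hypot(x[0],x[1])
E
python3 - <<'E'
from h import *
c=viewer.read_camera("top"); p,R,s=pose()
for n,uv,z in [("latch",(344,211),.147),("slotL",(330,210),.147),("slotR",(358,212),.147),("lidFL",(309,232),.12),("lidFR",(375,234),.12),("deckL",(316,127),.112),("deckR",(379,130),.112),("jar",(357,134),.157),("locked latch",(185,204),.139)]:
    print(n,cast(c,uv,z).round(4))
L=cast(c,(344,211),.147); print(R.round(3),"tool-axes shift to latch:",(R.T@(L-p)).round(3))
im=c["image"][100:260,270:420]; cv2.imwrite("pics/crop1.png",cv2.resize(im,None,fx=3.7,fy=3.7,interpolation=2)[...,::-1])
E
```

```text
latch [ 0.5464 -0.1799  0.147 ]
slotL [ 0.5481 -0.1415  0.147 ]
slotR [ 0.5447 -0.2182  0.147 ]
lidFL [ 0.4869 -0.0872  0.12  ]
lidFR [ 0.4861 -0.2714  0.12  ]
deckL [ 0.7873 -0.1014  0.112 ]
deckR [ 0.7833 -0.2816  0.112 ]
jar [ 0.7584 -0.2107  0.157 ]
locked latch [0.5549 0.2573 0.139 ]
[[-0.95   0.314 -0.   ]
 [ 0.314  0.95  -0.001]
 [-0.    -0.001 -1.   ]] tool-axes shift to latch: [-0.575 -0.624  0.258]
```

View pics/crop1.png

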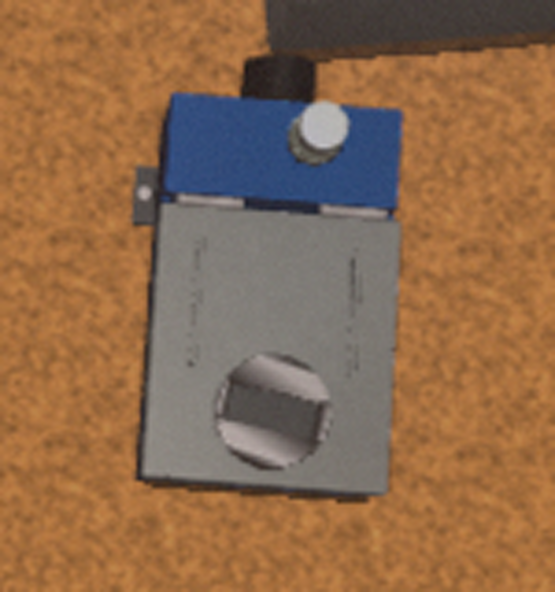

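The disc centre is at crop (274,411), which is full-image (344,211), or world (0.546,-0.180). Box yaw is about -2.7°. The slot is about 9° clockwise of world y, so the latch is at about +0.1. That agrees with the given sizes. Next I'll move above it with the hand shut.

```bash
python3 -m jog '{"hand":[-1,-1,-1,-1,-1,-1,-1,-1,-1,-1],"offset":[[-0.027,-0.0295,0],[-0.027,-0.0295,0],[-0.027,-0.0295,0],[-0.027,-0.0295,0],[-0.027,-0.0295,0],[-0.027,-0.0295,0],[-0.027,-0.0295,0],[-0.027,-0.0295,0],[-0.027,-0.0295,0],[-0.027,-0.0295,0]],"rot":[[0,0,0],[0,0,0],[0,0,0],[0,0,0],[0,0,0],[0,0,0],[0,0,0],[0,0,0],[0,0,0],[0,0,0]]}' 20
python3 -m jog '{"hand":[-1,-1,-1,-1,-1,-1,-1,-1,-1,-1],"offset":[[-0.027,-0.0295,0],[-0.027,-0.0295,0],[-0.027,-0.0295,0],[-0.027,-0.0295,0],[-0.027,-0.0295,0],[-0.027,-0.0295,0],[-0.027,-0.0295,0],[-0.027,-0.0295,0],[-0.027,-0.0295,0],[-0.027,-0.0295,0]],"rot":[[0,0,0],[0,0,0],[0,0,0],[0,0,0],[0,0,0],[0,0,0],[0,0,0],[0,0,0],[0,0,0],[0,0,0]]}'
python3 -m jog '{"hand":[-1,-1,-1,-1],"offset":[[0,0,0],[0,0,0],[0,0,0],[0,0,0]],"rot":[[0,0,-0.05],[0,0,-0.05],[0,0,0],[0,0,0]]}'
python3 - <<'E'
from h import *
p,R,s=pose(); c=viewer.read_camera("wrist"); cv2.imwrite("pics/w1.png",c["image"][...,::-1])
print(p.round(4),R.round(3).tolist(),np.round(s["qpos"],2),s["contact_force"],s["finger_gap"])
print("mtx",np.round(c["mtx"],1).tolist(),"latch px",wproj(c,p,R,[.5464,-.18,.147]),"shift",(R.T@(np.array([.5464,-.18,.147])-p)).round(4))
E
```

```text
t: 0.98
ee_pos: [0.3601, 0.2267, 0.4048]
eef_rot: [0.0, 0.159, 0.987, 0.0]
contact_force: [0.7, 0.2, 0.4]
finger_gap: 0.0295
finger_force: 0.0
t: 1.82
ee_pos: [0.5241, -0.1379, 0.4046]
eef_rot: [-0.0, 0.159, 0.987, 0.0]
contact_force: [0.4, 0.7, -0.3]
finger_gap: 0.0007
finger_force: 0.0
t: 2.15
ee_pos: [0.5236, -0.136, 0.4045]
eef_rot: [-0.0, 0.082, 0.997, 0.0]
contact_force: [-0.5, 0.2, 0.4]
finger_gap: 0.0004
finger_force: 0.0
[ 0.5236 -0.136   0.4045] [[-0.987, 0.163, -0.001], [0.163, 0.987, 0.0], [0.001, 0.0, -1.0]] [-0.21  0.31  0.47  1.81 -0.16  1.06  1.73] [-0.47152405  0.22793535  0.42014789] 0.0004235489939619618
mtx [[325.2, 0.0, 279.9], [0.0, 325.2, 212.9], [0.0, 0.0, 1.0]] latch px [230.17558214 256.25349188] shift [-0.0299 -0.0398  0.2574]
```

View pics/w1.png

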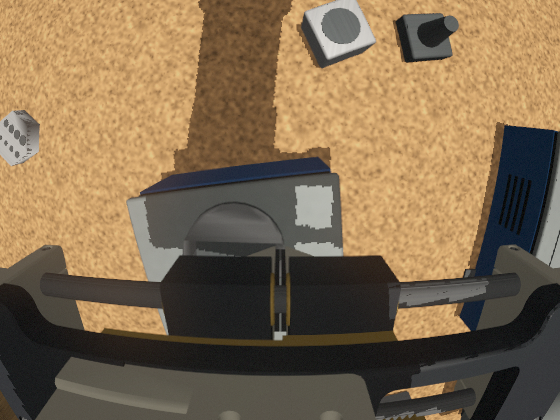

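The wrist picture shows the latch disc's arc: top near (235,203), sides near (184,240) and (283,240). The slot's near edge runs roughly level at row 241, so it is close to aligned with tool y. I'll cast these points at z=0.147.

Run:
```python
from h import *
p,R,s=pose(); c=viewer.read_camera("wrist")
im=c["image"][180:270,120:350]; cv2.imwrite("pics/w1c.png",cv2.resize(im,None,fx=3.4,fy=3.4,interpolation=2)[...,::-1])
P=[wcast(c,p,R,u,.148) for u in [(184,240),(198,217),(235,203),(272,217),(283,240)]]
from scipy.optimize import least_squares
r=least_squares(lambda x:[np.hypot(*(q[:2]-x))-.042 for q in P],[.546,-.18]); print(np.round(P,4),r.x,r.fun)
for u in [(197,241),(275,241)]: print(wcast(c,p,R,u,.147))
```

```text
[[ 0.5267 -0.2142  0.148 ]
 [ 0.5097 -0.1979  0.148 ]
 [ 0.5036 -0.1666  0.148 ]
 [ 0.5191 -0.1407  0.148 ]
 [ 0.539  -0.1354  0.148 ]] [ 0.54449216 -0.17580754] [ 3.29856102e-04 -8.24471657e-04 -6.25366342e-05  1.33450025e-03
 -1.22128618e-03]
[ 0.52950201 -0.20388644  0.147     ]
[ 0.5392135  -0.14179243  0.147     ]
```

View pics/w1c.png

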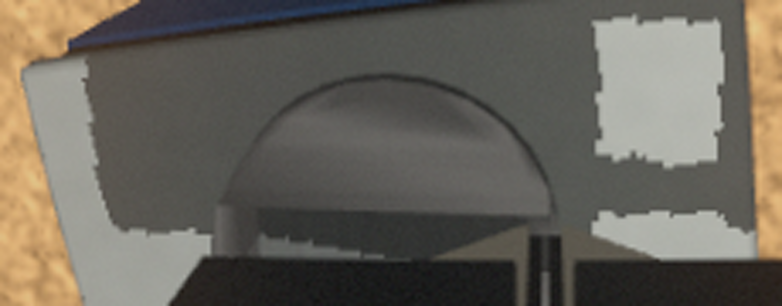

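Top and wrist views agree to about 4 mm. I'll take (0.547,-0.178) and move the tip to just above the slot.

```bash
python3 -m jog '{"hand":[-1,-1,-1,-1,-1,-1],"offset":[[-0.03,0,0],[0,-0.0375,0],[0,0,0.036],[0,0,0.033],[0,0,0],[0,0,0]],"rot":[[0,0,0],[0,0,0],[0,0,0],[0,0,0],[0,0,0],[0,0,0]]}'
python3 - <<'E'
from h import *
p,R,s=pose(); a=viewer.read_camera("side"); c=viewer.read_camera("top")
X=a["R"]@[.547,-.178,.15]+a["t"]; u=(a["mtx"]@X/X[2])[:2].astype(int); print(p.round(4),R.round(3).tolist(),u)
A=cv2.resize(a["image"][u[1]-50:u[1]+40,u[0]-45:u[0]+45],(400,400),interpolation=2)
B=cv2.resize(c["image"][165:255,300:390],(400,400),interpolation=2)
cv2.imwrite("pics/m2.png",np.hstack([A,B])[...,::-1])
E
```

```text
t: 2.75
ee_pos: [0.5469, -0.177, 0.335]
eef_rot: [-0.002, 0.081, 0.997, 0.0]
contact_force: [1.0, 0.1, 0.5]
finger_gap: 0.0009
finger_force: 0.0
[ 0.5469 -0.177   0.335 ] [[-0.987, 0.161, -0.003], [0.161, 0.987, 0.001], [0.004, 0.0, -1.0]] [315 226]
```

View pics/m2.png

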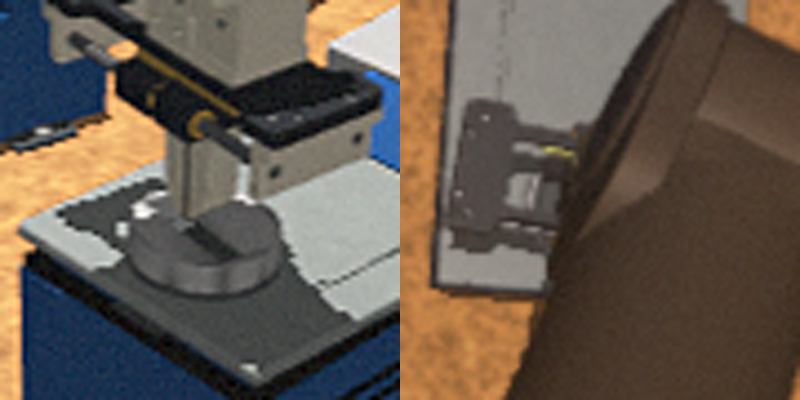

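The side crop shows the fingertip about 10 mm above the disc, near its centre and over the slot, perhaps a little towards its left end. I'll check with one larger crop, marking the expected slot.

Run:
```python
from h import *
p,R,s=pose(); a=viewer.read_camera("side")
k=9
A=cv2.resize(a["image"][190:250,275:355],None,fx=k,fy=k,interpolation=2)[...,::-1].copy()
def pr(X):
    X=a["R"]@X+a["t"]; return ((a["mtx"]@X/X[2])[:2]-[275,190]+.5)*k
tip=p+R@[0,0,.178]; print(tip)
for z,col,ctr in [(.147,(0,0,255),tip)]:
    for t in np.linspace(0,2*np.pi,60): cv2.circle(A,tuple(pr(np.array([ctr[0]+.042*np.cos(t),ctr[1]+.042*np.sin(t),z])).astype(int)),1,col,-1)
cv2.circle(A,tuple(pr(tip).astype(int)),4,(0,255,0),-1)
cv2.imwrite("pics/m3.png",A)
```

```text
[ 0.54827998 -0.17758595  0.1594371 ]
```

View pics/m3.png

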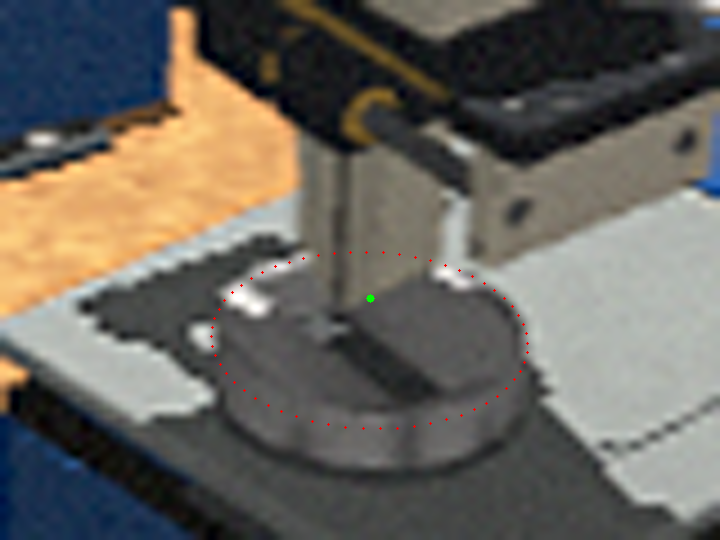

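The red circle, centred on the tip at disc height, lies on the disc's rim (columns 212–530), so the tip is centred to about a millimetre. Descending into the slot.

```bash
python3 -m jog '{"hand":[-1,-1,-1,-1,-1],"offset":[[0,0,0.006],[0,0,0.006],[0,0,0.005],[0,0,0],[0,0,0]],"rot":[[0,0,0],[0,0,0],[0,0,0],[0,0,0],[0,0,0]]}'
```

```text
t: 3.32
ee_pos: [0.5471, -0.1778, 0.3184]
eef_rot: [-0.0, 0.081, 0.997, 0.0]
contact_force: [-0.5, 0.3, 0.6]
finger_gap: 0.0009
finger_force: 0.0
```

```bash
python3 -m jog '{"hand":[-1,-1,-1,-1,-1,-1],"offset":[[0,0,0.005],[0,0,0.004],[0,0,0.003],[0,0,0.002],[0,0,0],[0,0,0]],"rot":[[0,0,0],[0,0,0],[0,0,0],[0,0,0],[0,0,0],[0,0,0]]}'
```

```text
t: 3.82
ee_pos: [0.5472, -0.178, 0.3048]
eef_rot: [-0.0, 0.081, 0.997, 0.0]
contact_force: [-1.7, 1.3, 4.5]
finger_gap: 0.0005
finger_force: 2.2
```

```bash
python3 -m jog '{"hand":[-1,-1,-1,-1,-1],"offset":[[0,0,0.003],[0,0,0.003],[0,0,0.002],[0,0,0],[0,0,0]],"rot":[[0,0,0],[0,0,0],[0,0,0],[0,0,0],[0,0,0]]}'
```

```text
t: 4.23
ee_pos: [0.5469, -0.178, 0.2974]
eef_rot: [-0.0, 0.081, 0.997, 0.0]
contact_force: [-6.1, 0.3, 11.7]
finger_gap: 0.0002
finger_force: 6.2
```

Pressed to 11.7 N, so the lid is at about -0.025. Now I'll turn clockwise with it held down.

```bash
python3 -m jog '{"hand":[-1,-1,-1,-1,-1,-1,-1,-1,-1,-1],"offset":[[0,0,0.001],[0,0,0],[0,0,0],[0,0,0],[0,0,0],[0,0,0],[0,0,0],[0,0,0],[0,0,0],[0,0,0]],"rot":[[0,0,0.05],[0,0,0.05],[0,0,0.05],[0,0,0.05],[0,0,0.05],[0,0,0.05],[0,0,0.05],[0,0,0.05],[0,0,0],[0,0,0]]}'; python3 -c "
from h import *
p,R,s=pose();print(s['ft_torque'],np.round(s['qpos'],2),np.degrees(np.arctan2(R[0,1],R[1,1])))"
```

```text
t: 5.07
ee_pos: [0.548, -0.1779, 0.297]
eef_rot: [0.001, 0.385, 0.923, 0.0]
contact_force: [-2.1, 0.4, 13.7]
finger_gap: 0.0005
finger_force: 6.6
[0.23842036 0.39297909 0.02549742] [-0.2   0.52  0.61  1.86 -0.38  0.88  1.37] 45.27964349898332
```

```bash
python3 -m jog '{"hand":[-1,-1,-1,-1,-1,-1,-1,-1,-1,-1],"offset":[[0,0,0],[0,0,0],[0,0,0],[0,0,0],[0,0,0],[0,0,0],[0,0,0],[0,0,0],[0,0,0],[0,0,0]],"rot":[[0,0,0.05],[0,0,0.05],[0,0,0.05],[0,0,0.05],[0,0,0.05],[0,0,0.05],[0,0,0.05],[0,0,0.05],[0,0,0.05],[0,0,0]]}'; python3 -c "
from h import *
p,R,s=pose();print(s['ft_torque'],s['contact_force'],np.round(s['qpos'],2),np.degrees(np.arctan2(R[0,1],R[1,1])))
a=viewer.read_camera('side');cv2.imwrite('pics/m4.png',cv2.resize(a['image'][190:250,275:355],None,fx=9,fy=9,interpolation=2)[...,::-1])"
```

```text
t: 5.9
ee_pos: [0.5482, -0.1785, 0.2971]
eef_rot: [0.002, 0.682, 0.731, 0.001]
contact_force: [-0.4, 0.2, 13.6]
finger_gap: 0.0009
finger_force: 6.4
[-0.14302799  0.13960592  0.03492957] [-0.36323613  0.21648335 13.5991028 ] [-0.32  0.57  0.81  1.87 -0.51  0.92  0.79] 86.05430638264676
```

View pics/m4.png

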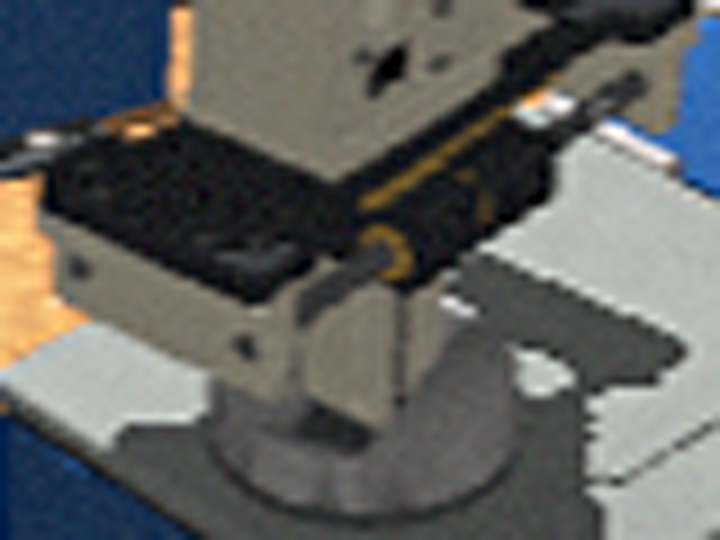

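The picture shows the slot now running to the near (front) side of the disc, with its dark part at (340,430), so the latch is turning with the finger. I'll continue to the stop.

```bash
python3 -m jog '{"hand":[-1,-1,-1,-1,-1],"offset":[[0,0,0],[0,0,0],[0,0,0],[0,0,0],[0,0,0]],"rot":[[0,0,0.05],[0,0,0.05],[0,0,0.04],[0,0,0],[0,0,0]]}'; python3 -c "
from h import *
p,R,s=pose();print(s['ft_torque'],s['contact_force'],np.degrees(np.arctan2(R[0,1],R[1,1])))"
```

```text
t: 6.37
ee_pos: [0.5482, -0.1787, 0.2972]
eef_rot: [0.002, 0.757, 0.653, 0.001]
contact_force: [-1.0, -0.4, 12.6]
finger_gap: 0.0003
finger_force: 6.3
[-0.3304313   0.18213457 -0.02382393] [-0.95611797 -0.41531075 12.64573584] 98.40397118524409
```

```bash
for i in 1; do python3 -m jog '{"hand":[-1,-1,-1,-1,-1],"offset":[[0,0,0],[0,0,0],[0,0,0],[0,0,0],[0,0,0]],"rot":[[0,0,0.04],[0,0,0.04],[0,0,0.04],[0,0,0],[0,0,0]]}'; done; python3 -c "
from h import *
p,R,s=pose();print(s['ft_torque'],s['contact_force'],np.degrees(np.arctan2(R[0,1],R[1,1])))"
```

```text
t: 6.78
ee_pos: [0.5482, -0.1788, 0.2972]
eef_rot: [0.002, 0.815, 0.579, 0.001]
contact_force: [-0.2, -0.8, 12.5]
finger_gap: 0.0005
finger_force: 6.9
[-0.36457581  0.12801719  0.03822306] [-0.23105405 -0.82285712 12.46954044] 109.20306648841155
```

```bash
python3 -m jog '{"hand":[-1,-1,-1,-1,-1],"offset":[[0,0,0],[0,0,0],[0,0,0],[0,0,0],[0,0,0]],"rot":[[0,0,0.04],[0,0,0.04],[0,0,0.04],[0,0,0],[0,0,0]]}'; python3 -c "
from h import *
p,R,s=pose();print(s['ft_torque'],s['contact_force'],np.degrees(np.arctan2(R[0,1],R[1,1])))
a=viewer.read_camera('side');cv2.imwrite('pics/m5.png',cv2.resize(a['image'][190:250,275:355],None,fx=9,fy=9,interpolation=2)[...,::-1])"
```

```text
t: 7.2
ee_pos: [0.5482, -0.1785, 0.2971]
eef_rot: [0.002, 0.865, 0.501, 0.001]
contact_force: [-1.6, -1.6, 12.5]
finger_gap: 0.0002
finger_force: 34.2
[-0.31010776  0.28288187  1.16262371] [-1.63662009 -1.5967641  12.53961002] 119.86831341754375
```

View pics/m5.png

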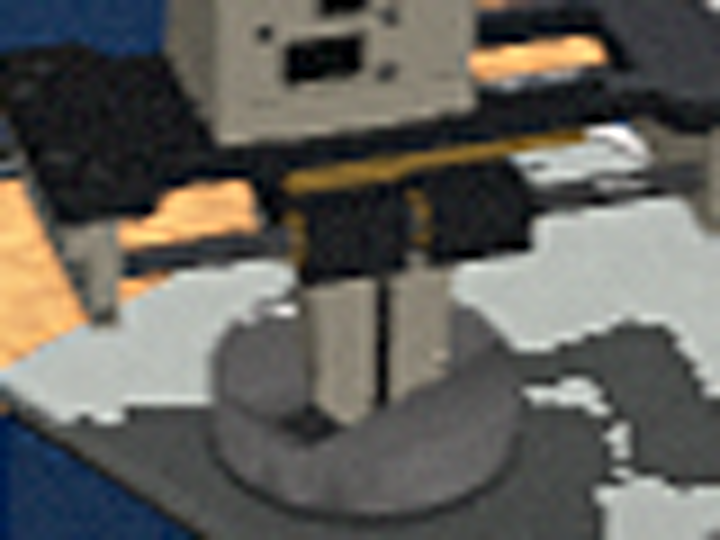

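Torque has jumped to 1.16 N m. The picture shows the slot running lengthwise, from (300,430) to (450,340), so the latch is at its stop. I'll ease the torque before lifting.

```bash
python3 -m jog '{"hand":[-1,-1,-1],"offset":[[0,0,0],[0,0,0],[0,0,0]],"rot":[[0,0,-0.03],[0,0,0],[0,0,0]]}'; python3 -c "
from h import *
p,R,s=pose();print(s['ft_torque'],np.degrees(np.arctan2(R[0,1],R[1,1])))"
```

```text
t: 7.5
ee_pos: [0.5481, -0.1786, 0.2972]
eef_rot: [0.001, 0.854, 0.521, 0.001]
contact_force: [-1.2, -0.7, 12.4]
finger_gap: 0.0004
finger_force: 26.2
[-0.29626802  0.26087689  0.52656276] 117.19987213757842
```

```bash
python3 -m jog '{"hand":[-1,-1,-1,-1,-1,-1],"offset":[[0,0,0],[0,0,0],[0,0,-0.003],[0,0,-0.003],[0,0,-0.002],[0,0,0]],"rot":[[0,0,-0.018],[0,0,0],[0,0,0],[0,0,0],[0,0,0],[0,0,0]]}'; python3 -c "
from h import *
p,R,s=pose();print(s['ft_torque'],np.degrees(np.arctan2(R[0,1],R[1,1])))"
```

```text
t: 8.0
ee_pos: [0.5477, -0.1784, 0.3039]
eef_rot: [0.001, 0.846, 0.533, 0.0]
contact_force: [3.6, -4.7, -1.1]
finger_gap: 0.0001
finger_force: 5.8
[-0.84899728 -0.31911833  0.06216765] 115.64269933016976
```

The tip is off the floor with no upward spring force, so the lid is held. I'll back the finger off the walls and lift out.

```bash
python3 -m jog '{"hand":[-1,-1,-1,-1,-1,-1],"offset":[[0,0,0],[0,0,0],[0,0,0],[0,0,0],[0,0,0],[0,0,0]],"rot":[[0,0,-0.05],[0,0,-0.05],[0,0,-0.05],[0,0,-0.05],[0,0,0],[0,0,0]]}'; python3 -c "
from h import *
p,R,s=pose();print(s['ft_torque'],np.degrees(np.arctan2(R[0,1],R[1,1])))"
```

```text
t: 8.5
ee_pos: [0.5472, -0.1778, 0.3037]
eef_rot: [-0.0, 0.753, 0.657, 0.0]
contact_force: [0.3, 0.7, -0.3]
finger_gap: -0.0001
finger_force: 0.0
[-0.08145182  0.08007701 -0.07452497] 97.78254219680719
```

```bash
python3 -m jog '{"hand":[-1,-1,-1,-1,-1,-1,-1,-1,-1,-1],"offset":[[0,0,-0.015],[0,0,-0.02],[0,0,-0.03],[0,0,-0.03],[0,0,-0.03],[0,-0.04,0],[0,-0.04,0],[0,-0.04,0],[0,0,0],[0,0,0]],"rot":[[0,0,0],[0,0,0],[0,0,0],[0,0,0],[0,0,0],[0,0,0],[0,0,0],[0,0,0],[0,0,0],[0,0,0]]}'; python3 -c "
from h import *
p,R,s=pose()
a=viewer.read_camera('side');b=viewer.read_camera('wrist')
B=b['image'];A=cv2.resize(a['image'][160:280,250:410],(400,300),interpolation=2)
cv2.imwrite('pics/m6.png',np.hstack([A,cv2.resize(B,(400,300))])[...,::-1])"
```

```text
t: 9.33
ee_pos: [0.4265, -0.1613, 0.4287]
eef_rot: [-0.002, 0.753, 0.658, 0.002]
contact_force: [1.2, 0.0, 0.4]
finger_gap: 0.0006
finger_force: 0.0
```

View pics/m6.png

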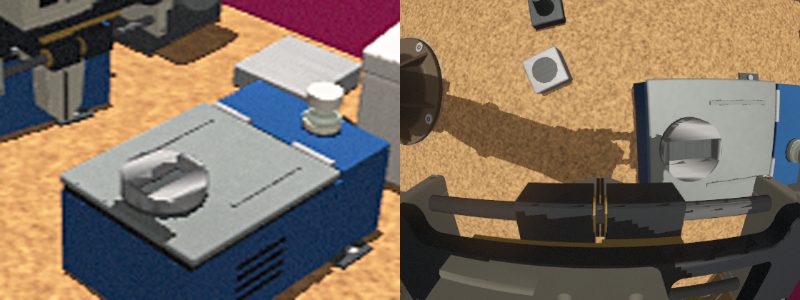

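Both views show the lid flush on the case and the slot lengthwise: disc at (165,185) in the side half, slot level at (692,150) in the wrist half. The jar is still standing. Handing in.

```bash
python3 -c "
from plant import manip
print(manip.sign_off())"
```

```text
the job is handed in; nothing more can be done
None
```

I pressed the ajar lid down, turned its latch clockwise to the stop and withdrew the arm; the last pictures show the lid flush with the slot lengthwise, and I've handed the job in (no verdict was returned).

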